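Find which brew-group gasket gap takes the gauge blade

TASK

Check the gasket gaps of the two brew groups on the service stand: draw the gauge out of its wooden block, try its blade in the leaning gaps between the flanges to find the one it fits, and leave it there, let go, with the blade fully home so that the handle's shoulder rests on both flanges, about mid-way along the gap. Leave the other things on the bench where they are.

Things in the scene. Friction and masses are not known exactly. Their poses are not given: they have to be found in the camera images.
- gauge_handle (a point): Centre of the black handle of the gauge (about 140 g, standing blade down in the wooden block), 92 mm above its blade's tip. Handle 20 mm thick (x), 36 mm wide (y), 64 mm long (z, from the tip to the handle's end), so it reaches 32 mm above and below this point; its square lower end is the shoulder. The gauge is the same either way round.
- gauge_tip (a point): End of the gauge's flat steel blade, on its centre line; axes as gauge_handle. The blade, in line below the handle, is 7 mm thick (x), 28 mm wide (y) and 60 mm long from tip to shoulder; its last 8 mm are stepped down to 4 by 24 mm.
- block: Fixed light-wood block, 70 (x) by 90 (y) by 75 mm high; origin at the centre of its underside. The slot in the middle of its top, 10 by 32 mm and 66 mm deep, holds the blade; the handle's shoulder rests on the block's top, so the gauge must be lifted 60 mm to come free.
- stand: Fixed dark-steel stand with two chromed brew groups; base 190 (x) by 260 (y) by 12 mm, origin at the centre of its underside, robot side -x. Gap mouths 30 mm to -x, 75 mm to either side (150 mm apart), 120 mm up. A 54 mm thick casting sticks out of each group's far, upper side by 50 mm, up to 128 mm above the table, but no further out along the gap's z than the mouth.
- gap_left (a point): Middle of the mouth of the left (+y) group's gap, level with the flanges' top edges. Axes: z straight out of the gap, leaning 26 degrees from vertical to the stand's robot side (the blade slides in along -z); x across the gap, square to the flanges; y along the mouth. One gap is 9.5 mm wide and takes the whole blade; the other is 4.5 mm and jams it after about 10 mm; which is which varies.
- gap_right (a point): The same point and axes for the right (-y) group's gap. Each gap lies between two parallel rigid steel flanges 80 mm wide (y), 12 mm thick and 78 mm deep, centred on this point, open at both side edges, with fully rounded top edges (radius 6 mm) that lead the blade in. The two groups look alike but for the gap's width.
- tamper: Steel tamper, 54 mm across, 80 mm tall, standing upright about 110 mm from the block on its robot side. A loose bystander.
- screen: Flat steel disc, 54 mm across, 6 mm thick, lying on the robot side of the stand's base plate. A loose bystander.
- cup: White cup, 76 mm across, 60 mm tall. A loose bystander.
- wrench: Steel wrench lying flat, 180 mm long. A loose bystander.
- screwdriver: Screwdriver lying flat, 190 mm long. A loose bystander.
- jug: Steel jug with a side handle, 84 mm across, 100 mm tall. A loose bystander.
- portafilter: Steel filter holder 68 mm across with a black handle, lying flat, about 210 mm long. A loose bystander.
Not all that is in view belongs to the job. Leave any green or red look-alike of the part that bears gauge_handle alone. Of the things that look like the block, the smaller one is meant.

How it is judged:
By the outcome, as a careful person would: the job done as asked, in the order asked, and still so for the second after the job is handed in, with the robot touching nothing.
It also fails if it takes over 48 s, if anything falls off the work surface, if the arm or the gripper's body presses on something with over 40 N, if the wrist force passes 120 N, or if a joint passes its speed limit or range.

ROBOT

A 7-joint arm with a two-finger parallel gripper is mounted at the origin on the work surface. World frame = base frame: x ahead of the robot, y to its left, z up, the work surface at z = 0. Lengths are in m, angles in rad, forces in N, time in s.
With the tool pointing down it reaches from about 0.4 to 0.9 m from the base axis. Payload 5.5 kg.
Tool frame: the origin (TCP) lies midway between the tips of the shut fingers; the grasp point (between the pads) lies 19 mm behind it (manip.grip_depth is the distance from the TCP to the grasp point, in m); z points along the fingers, x is the direction in which the jaws open and shut, and the axes are right-handed (so a half turn about z gives the same grasp; the last joint's range is limited). The gripper opens to 92 mm and grips with 3 to 60 N. Pads are 19 mm wide; open, the fingers measure 130 mm over their backs; the gripper's body (75 mm by 190 mm) begins 47 mm behind the grasp point.
Start: joints at [0.263, 0.501, -0.427, 1.55, 0.221, 1.138, -0.21], TCP at [0.65, 0, 0.227] pointing down, gripper open.
Joint ranges: [-2.88, 2.88], [-0.31, 2.03], [-1.54, 1.56], [0.2, 2.42], [-1.41, 4.55], [0.19, 2.02], [-2.57, 2.57]. Speed limits (rad/s): [2.57, 2.57, 3.14, 3.14, 3.14, 3.14, 3.14].

INTERFACE

Orientations are given as a unit quaternion [x, y, z, w].
In Python, from bench import manip, effector, viewer gives the robot as it stands. Calls block until the motion is done:
- manip.move_pose(position, orientation): joint-space move of the TCP to a pose.
- manip.servo_line(position, ori=None, vel=0.15): straight line of the TCP; ori=None keeps the orientation; vel is the mean speed in m/s.
- manip.movej(angles): joint-space move.
- effector.open_jaws() and effector.close(f_grip=None): open the fingers fully, or close them until they stop; f_grip is the grip in N (None keeps the last).
- manip.sleep(seconds).
- manip.solve_ik(position, orientation): joint angles nearest the present ones, or None.
- viewer.get_image(name): name is "scene" or "side" or "wrist"; returns the picture (384x512x3 uint8, red, green, blue); there is no depth.
- viewer.get_calibration(name): a dict with "vfov" (degrees; the focal length in pixels is half the picture's height over the tangent of half this angle, whatever the lens; pixels are square), "cx", "cy" (the principal point, pixels), "eye" and "attitude" of the camera in the world. Camera axes: x right, y down, z forward; pixel columns grow to the right and rows downward; lengths in m; the calibration is good to about 2 mm. The wrist camera is an equidistant fisheye: a pixel r from the principal point sees the ray r / f radians off the axis. A picture is of the moment at which its call begins: read the wrist's pose just before it. get_calibration takes no time and is no camera call; for the wrist camera it gives the pose at the moment of the call.
A pose or a line that the arm cannot do raises manip.PlanningError and nothing moves.
- manip.hand_in(): hands the job in, once; it reports no verdict.
Readings, each from a call of its own:
- manip.current_clock(): time.
- manip.current_q(): joint angles.
- manip.current_joint_velocities(): joint speeds.
- manip.current_tau(): joint torques, N m.
- manip.current_tool_pos(): TCP position.
- manip.current_tcp_rot(): TCP orientation.
- manip.current_force(): force on the tool from outside, world axes, zero at the start.
- manip.current_wrist_torque(): the same for the moment, N m.
- manip.current_finger_gap(): finger opening in m.
Only numpy, scipy, OpenCV 4.12 (cv2) and the standard library are available. Lean on these libraries where they do the work, as an engineer would, in place of code of your own. Each camera call takes 0.05 s, during which the arm holds its last target.

## Working session

There is one attempt and no reset: what is moved stays moved. The work goes in short steps, each a Python script; the robot and the scene stay as the last script left them, time stands still between calls to the robot, and variables do not carry over. Pictures are saved under pics/ and viewed, and the job is handed in when it is done.

```bash
ls; mkdir -p pics; python3 - <<'E'
from bench import manip, effector, viewer
import cv2
for n in ["scene","side","wrist"]:
    c=viewer.get_calibration(n); print(n,c)
    cv2.imwrite(f"pics/{n}0.png",viewer.get_image(n)[:,:,::-1])
print(manip.current_clock(),manip.current_tcp_rot(),manip.grip_depth)
E
```

```text
pics
scene {'vfov': 54.56192064787324, 'cx': 257.18952769034235, 'cy': 185.37360899925525, 'eye': array([1.35586856, 0.33566729, 0.92303752]), 'attitude': array([ 0.48790198,  0.78416007, -0.32149161, -0.20901624])}
side {'vfov': 43.51673491616684, 'cx': 259.0244706765753, 'cy': 190.53652341646054, 'eye': array([-0.0552633 ,  0.67026375,  1.00016863]), 'attitude': array([-0.3435711 ,  0.8537608 , -0.3620367 ,  0.14825931])}
wrist {'vfov': 65.70646984690485, 'cx': 260.22410643476513, 'cy': 191.58272387101803, 'eye': array([0.64854214, 0.07332608, 0.38359733]), 'attitude': array([ 9.90483492e-01, -4.00456771e-04, -1.17478428e-03,  1.37625988e-01])}
0.15 [ 9.99999694e-01  1.65043596e-05 -7.82016899e-04 -3.19768020e-05] 0.0188
```

View pics/scene0.png

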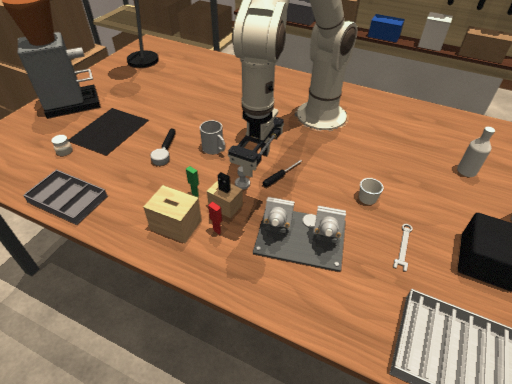

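View pics/side0.png

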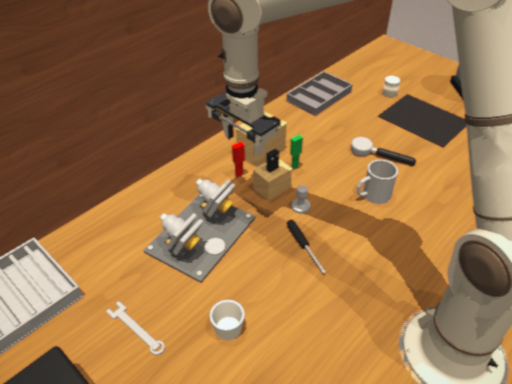

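View pics/wrist0.png

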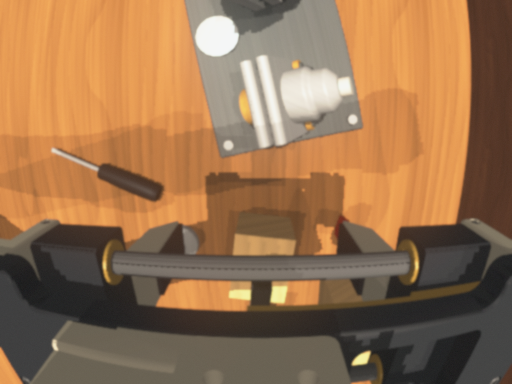

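Candidates for the gauge in the scene view are black (223,183), green (192,180) and red (215,217). For the block they are the small one (227,198) and the larger one (173,213). The description calls for the black gauge in the small block, so I'll check that in close crops.

```bash
python3 - <<'E'
import cv2
s=cv2.imread("pics/scene0.png");d=cv2.imread("pics/side0.png")
cv2.imwrite("pics/c1.png",cv2.resize(s[160:280,140:360],None,fx=3.6,fy=3.6,interpolation=cv2.INTER_CUBIC))
cv2.imwrite("pics/c2.png",cv2.resize(d[120:290,130:340],None,fx=3.5,fy=3.5,interpolation=cv2.INTER_CUBIC))
E
```

```text
(no output)
```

View pics/c1.png

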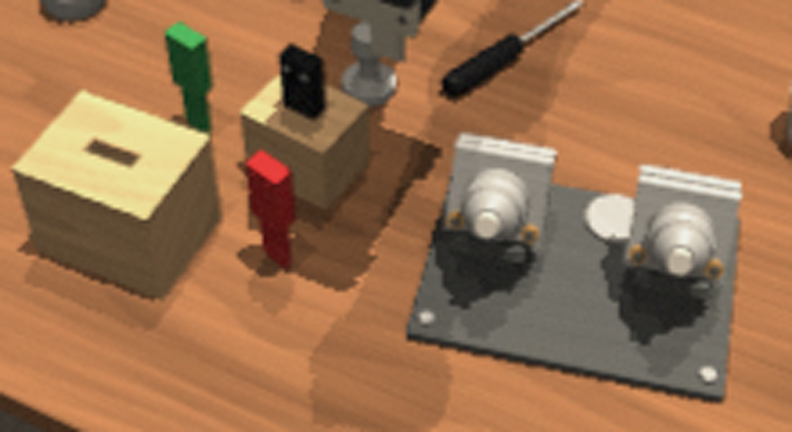

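View pics/c2.png

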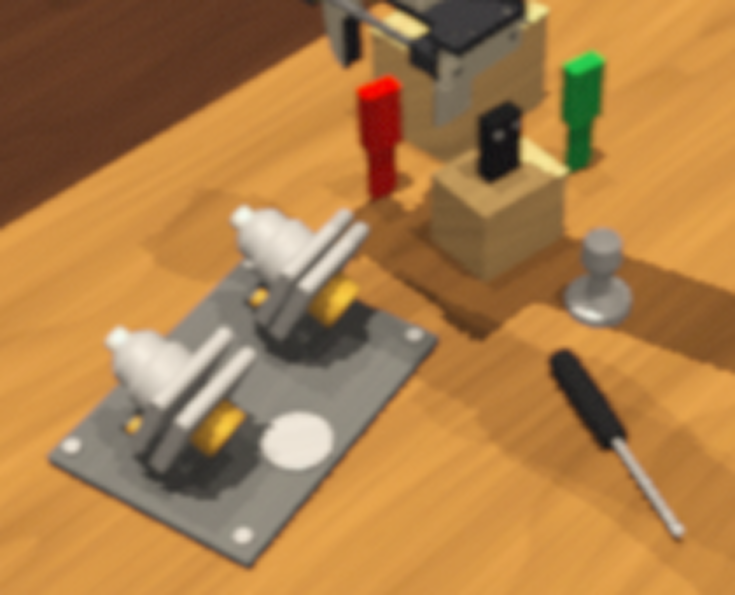

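The black gauge stands in the small block (crop c1 at about (303,80)), and the green and red look-alikes and the larger block are separate. Next I'll build ray helpers and get rough positions.

```bash
cat > h.py <<'E'
from bench import manip, effector, viewer
import numpy as np, cv2
from scipy.spatial.transform import Rotation as R
def ray(c,uv,wrist=False):
    f=192/np.tan(np.radians(c['vfov'])/2)
    d=np.array([(uv[0]-c['cx'])/f,(uv[1]-c['cy'])/f])
    if wrist:
        r=np.hypot(*d); s=np.sin(r)/r if r>1e-9 else 1
        v=np.array([d[0]*s,d[1]*s,np.cos(r)])
    else: v=np.array([d[0],d[1],1.]); v/=np.linalg.norm(v)
    return np.array(c['eye']),R.from_quat(c['attitude']).apply(v)
def onz(c,uv,z,wrist=False):
    e,v=ray(c,uv,wrist); return e+v*(z-e[2])/v[2]
def proj(c,p,wrist=False):
    f=192/np.tan(np.radians(c['vfov'])/2)
    v=R.from_quat(c['attitude']).inv().apply(np.array(p)-c['eye'])
    if wrist:
        n=np.hypot(v[0],v[1]);r=np.arctan2(n,v[2]); return np.array([c['cx']+f*r*v[0]/n,c['cy']+f*r*v[1]/n])
    return np.array([c['cx']+f*v[0]/v[2],c['cy']+f*v[1]/v[2]])
def tri(rays):
    A=np.zeros((3,3));b=np.zeros(3)
    for e,v in rays:
        P=np.eye(3)-np.outer(v,v);A+=P;b+=P@e
    p=np.linalg.solve(A,b); return p,[np.linalg.norm(np.cross(p-e,v)) for e,v in rays]
E
python3 - <<'E'
from h import *
S=viewer.get_calibration("scene");D=viewer.get_calibration("side")
c1=lambda u,v:(140+u/3.6,160+v/3.6); c2=lambda u,v:(130+u/3.5,120+v/3.5)
print("base corners scene",[onz(S,c1(*p),.012).round(3) for p in [(409,338),(724,397)]])
print("base corners side",[onz(D,c2(*p),.012).round(3) for p in [(50,460),(250,565),(437,340)]])
print("block top scene",[onz(S,c1(*p),.075).round(3) for p in [(243,112),(322,152),(372,115)]])
print("block top side",[onz(D,c2(*p),.075).round(3) for p in [(433,178),(490,218),(566,175)]])
print("screen",onz(D,c2(297,440),.018).round(3),"tamper",onz(D,c2(602,245),.08).round(3))
# handle top center
print("handle top",onz(S,c1(303,58),.139).round(3),onz(D,c2(505,113),.139).round(3))
print("red top",onz(S,c1(268,165),.13),"green",onz(S,c1(187,38),.13))
E
```

```text
base corners scene [array([0.788, 0.063, 0.012]), array([0.728, 0.309, 0.012])]
base corners side [array([0.717, 0.308, 0.012]), array([0.538, 0.267, 0.012]), array([0.593, 0.02 , 0.012])]
block top scene [array([ 0.679, -0.155,  0.075]), array([ 0.69 , -0.069,  0.075]), array([ 0.631, -0.051,  0.075])]
block top side [array([ 0.682, -0.067,  0.075]), array([ 0.615, -0.064,  0.075]), array([ 0.605, -0.145,  0.075])]
screen [0.594 0.17  0.018] tamper [ 0.526 -0.098  0.08 ]
handle top [ 0.653 -0.105  0.139] [ 0.644 -0.112  0.139]
red top [ 0.76438655 -0.07452861  0.13      ] green [ 0.66784589 -0.21291048  0.13      ]
```

```bash
python3 - <<'E'
from h import *
import pickle
q=[1,0,0,0]
out={}
for n,p in [("A",(0.59,.09,.30)),("B",(0.645,-.18,.29))]:
    manip.move_pose(p,q)
    c=viewer.get_calibration("wrist"); im=viewer.get_image("wrist"); out[n]=(c,im)
    cv2.imwrite(f"pics/w{n}.png",cv2.resize(im[:,:,::-1],(798,598),interpolation=cv2.INTER_CUBIC))
    cs=im if n=="A" else None
    print(manip.current_clock(),c['eye'],manip.current_tool_pos())
# the scene views with arm away
for n in ["scene","side"]:
    im=viewer.get_image(n); out[n]=(viewer.get_calibration(n),im)
pickle.dump(out,open("v.pkl","wb"))
E
```

```text
0.7833 [0.58842349 0.16399651 0.45852457] [0.58996317 0.08913474 0.29980825]
1.9 [ 0.64401087 -0.10448932  0.44771405] [ 0.64544193 -0.17682257  0.29006091]
```

View pics/wA.png

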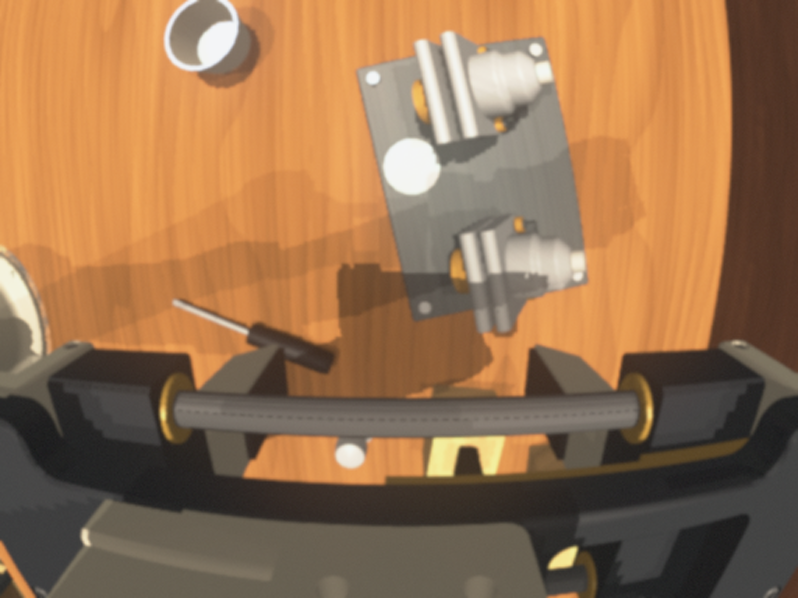

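View pics/wB.png

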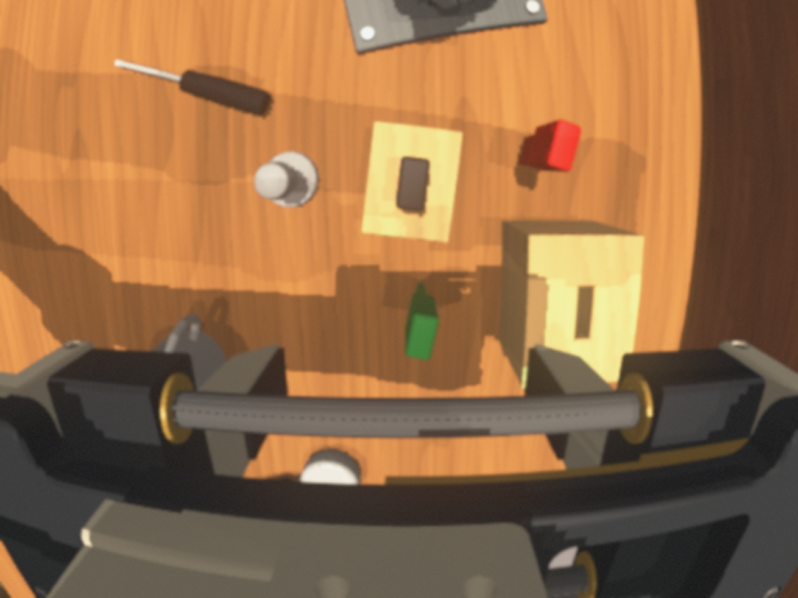

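View A shows the left group's flanges (435,95)/(462,85) clearly further apart than the right's (477,280)/(498,280), so left is the likely fit. View B shows the block top centred near (412,182) with the black handle at (412,184). Now I'll measure them.

```bash
python3 - <<'E'
from h import *
import pickle
o=pickle.load(open("v.pkl","rb"))
cB,iB=o["B"]; hsv=cv2.cvtColor(iB,cv2.COLOR_RGB2HSV)
roi=np.zeros(iB.shape[:2],np.uint8); sx=512/798; sy=384/598
roi[int(112*sy):int(252*sy),int(352*sx):int(472*sx)]=1
print(hsv[int(150*sy),int(390*sx)],hsv[int(184*sy),int(412*sx)],hsv[int(184*sy),int(480*sx)])
dark=((hsv[...,2]<90)&(roi>0)).astype(np.uint8)
n,l,st,ce=cv2.connectedComponentsWithStats(dark); i=1+np.argmax(st[1:,4]); 
cn=cv2.findContours((l==i).astype(np.uint8),cv2.RETR_EXTERNAL,cv2.CHAIN_APPROX_NONE)[0][0]
print("handle px",ce[i],st[i],cv2.minAreaRect(cn))
pts=np.array([onz(cB,p,.139,True)[:2] for p in cn[:,0,:].astype(float)],np.float32)
print("handle top rect",cv2.minAreaRect(pts))
lig=((hsv[...,0]>20)&(hsv[...,2]>140)&(roi>0)).astype(np.uint8)
cn=max(cv2.findContours(lig,cv2.RETR_EXTERNAL,cv2.CHAIN_APPROX_NONE)[0],key=cv2.contourArea)
pts=np.array([onz(cB,p,.075,True)[:2] for p in cn[:,0,:].astype(float)],np.float32)
print("block top rect",cv2.minAreaRect(pts))
print("corners",[onz(cB,(u*sx,v*sy),.075,True)[:2].round(4) for u,v in [(374,122),(462,131),(448,241),(362,232)]])
cA,iA=o["A"]
big=cv2.resize(iA[10:220,215:400],None,fx=4.2,fy=2.8*1.0,interpolation=cv2.INTER_CUBIC) if 0 else cv2.resize(iA[15:110,220:360],None,fx=5.5,fy=5.5,interpolation=cv2.INTER_CUBIC)
cv2.imwrite("pics/A1.png",big[:,:,::-1])
cv2.imwrite("pics/A2.png",cv2.resize(iA[125:220,255:385],None,fx=6,fy=6,interpolation=cv2.INTER_CUBIC)[:,:,::-1])
E
```

```text
[ 24 107 244] [ 14  87 123] [ 13 162 205]Traceback (most recent call last):
  File "<stdin>", line 9, in <module>
    return _wrapfunc(a, 'argmax', axis=axis, out=out, **kwds)
    return bound(*args, **kwds)
ValueError: attempt to get argmax of an empty sequence
```

```bash
python3 - <<'E'
from h import *
import pickle
o=pickle.load(open("v.pkl","rb"))
cB,iB=o["B"]; hsv=cv2.cvtColor(iB,cv2.COLOR_RGB2HSV)
roi=np.zeros(iB.shape[:2],np.uint8); sx=512/798; sy=384/598
roi[int(112*sy):int(252*sy),int(352*sx):int(472*sx)]=1
print(hsv[118,255:275,2],hsv[90:145:2,264,2])
dark=((hsv[...,2]<165)&(roi>0)).astype(np.uint8); dark[:,:int(385*sx)]=0;dark[:,int(440*sx):]=0
n,l,st,ce=cv2.connectedComponentsWithStats(dark); i=1+np.argmax(st[1:,4]); 
cn=cv2.findContours((l==i).astype(np.uint8),cv2.RETR_EXTERNAL,cv2.CHAIN_APPROX_NONE)[0][0]
print("handle px",ce[i],st[i],cv2.minAreaRect(cn))
pts=np.array([onz(cB,p,.139,True)[:2] for p in cn[:,0,:].astype(float)],np.float32)
print("handle top rect",cv2.minAreaRect(pts))
lig=((hsv[...,0]>20)&(hsv[...,2]>140)&(roi>0)).astype(np.uint8)
cn=max(cv2.findContours(lig,cv2.RETR_EXTERNAL,cv2.CHAIN_APPROX_NONE)[0],key=cv2.contourArea)
pts=np.array([onz(cB,p,.075,True)[:2] for p in cn[:,0,:].astype(float)],np.float32)
print("block top rect",cv2.minAreaRect(pts))
print("corners",[onz(cB,(u*sx,v*sy),.075,True)[:2].round(4) for u,v in [(374,122),(462,131),(448,241),(362,232)]])
cA,iA=o["A"]
cv2.imwrite("pics/A1.png",cv2.resize(iA[15:110,220:360],None,fx=5.5,fy=5.5,interpolation=cv2.INTER_CUBIC)[:,:,::-1])
cv2.imwrite("pics/A2.png",cv2.resize(iA[125:220,255:385],None,fx=6,fy=6,interpolation=cv2.INTER_CUBIC)[:,:,::-1])
cv2.imwrite("pics/B1.png",cv2.resize(iB[70:165,220:310],None,fx=6,fy=6,interpolation=cv2.INTER_CUBIC)[:,:,::-1])
E
```

```text
[180 128 117 120 122 123 122 124 122 123 121 121 121 120 118 118 116 114
 125 158] [244 244 244 244 244 215 121 128 126 127 126 124 124 124 123 122 120 118
 117 115 115 111 113 160 235 242 242 242]
handle px [264.5968 118.5152] [254 101  21  37 625] ((264.60003662109375, 118.70001220703125), (18.48117446899414, 35.22586441040039), 7.125016689300537)
handle top rect ((0.6483089923858643, -0.11347684264183044), (0.03663838282227516, 0.01900695636868477), 82.9389419555664)
block top rect ((0.6480496525764465, -0.11255241930484772), (0.09077181667089462, 0.07002200186252594), 82.77813720703125)
corners [array([ 0.6187, -0.0644]), array([ 0.6885, -0.0712]), array([ 0.6783, -0.1608]), array([ 0.6085, -0.1534])]
```

View pics/A1.png

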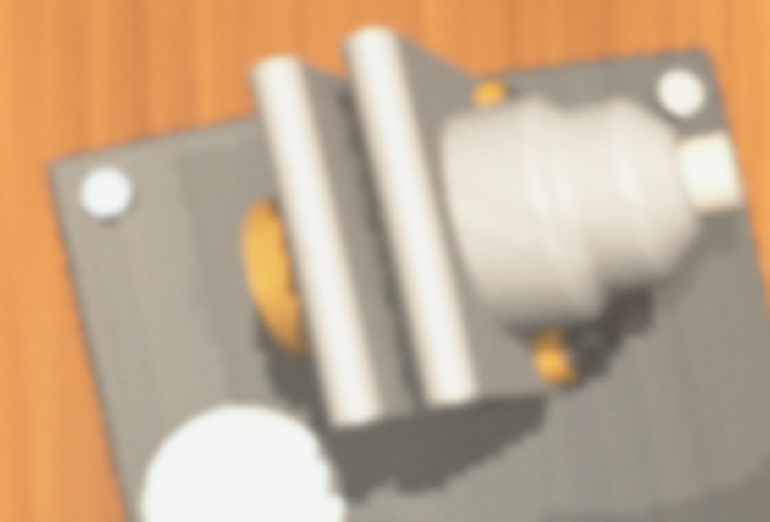

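View pics/A2.png

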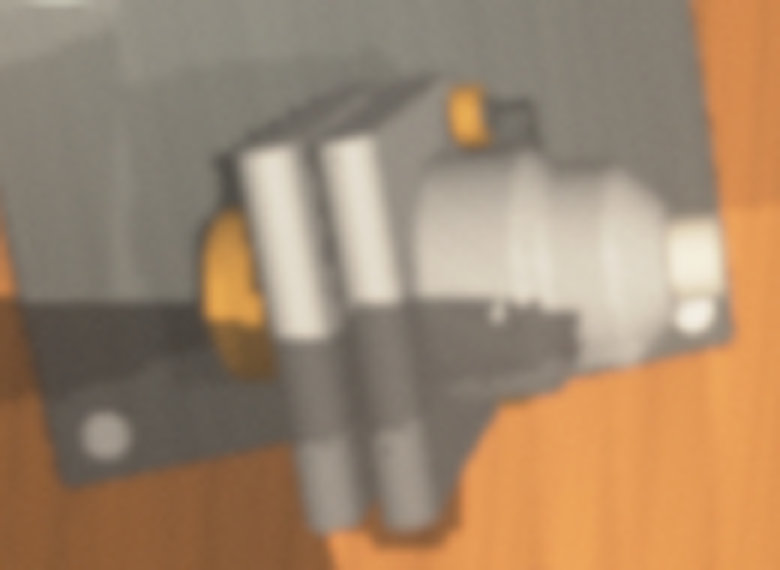

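View pics/B1.png

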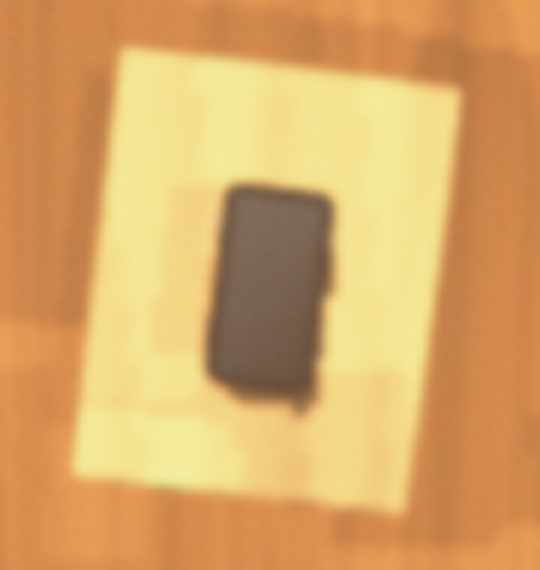

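```bash
python3 - <<'E'
from h import *
import pickle
o=pickle.load(open("v.pkl","rb")); c,_=o["A"]
a1=lambda p:(220+p[0]/5.5-.5,15+p[1]/5.5-.5); a2=lambda p:(255+p[0]/6-.5,125+p[1]/6-.5)
s,k=np.sin(np.radians(26)),np.cos(np.radians(26))
B=[onz(c,a1((52,165)),.012,True),onz(c,a1((708,48)),.012,True),onz(c,a2((67,487)),.012,True),onz(c,a2((733,340)),.012,True)]
print("base",np.round(B,4)); C=np.mean(B,0)
dy=(B[0]+B[1]-B[2]-B[3]); yawb=np.arctan2(-dy[0],dy[1]); dx=B[1]+B[3]-B[0]-B[2]
print("C",C,"yaw",np.degrees(yawb),np.degrees(np.arctan2(dx[1],dx[0])),"lens",np.linalg.norm(dy)/2,np.linalg.norm(dx)/2)
cl=[]
for nm,f,P,h in [("L",a1,[(278,66),(357,420),(371,36),(453,398)],10.75),("R",a2,[(271,154),(337,527),(350,140),(412,525)],8.25)]:
    hs=[-h*s,-h*s,h*s,h*s]
    W=np.array([onz(c,f(p),.12+z/1000-.006*k,True) for p,z in zip(P,hs)])
    m=W.mean(0); dn=W[0]-W[1]; df=W[2]-W[3]
    mouth=m.copy()
    yaw=np.degrees([np.arctan2(-d[0],d[1]) for d in (dn,df)])
    y=np.radians(yaw.mean()); xl=np.array([np.cos(y),np.sin(y)])
    mouth[:2]+=-.006*s*xl   # z axis leans to -x, mouth = axis+6mm*z
    print(nm,"mouth",mouth.round(4),"yaw",yaw,"len",np.linalg.norm(dn),np.linalg.norm(df),"pitch h",((W[2]+W[3]-W[0]-W[1])/2)[:2]@xl/k)
    yb=yawb; Rz=np.array([[np.cos(yb),-np.sin(yb)],[np.sin(yb),np.cos(yb)]])
    print("  from base",C[:2]+Rz@np.array([-.03,.075 if nm=="L" else -.075]))
E
```

```text
base [[0.5425 0.2636 0.012 ]
 [0.7234 0.3048 0.012 ]
 [0.5975 0.0139 0.012 ]
 [0.7787 0.0547 0.012 ]]
C [0.66054356 0.15926822 0.012     ] yaw 12.446193231102713 12.762335756143933 lens 0.25590511561737606 0.1856734023985806
L mouth [0.6153 0.2265 0.1146] yaw [12.01992814 12.12262956] len 0.0795885943319066 0.07964718915314803 pitch h 0.021666092277893415
  from base [0.61508439 0.22603995]
R mouth [0.6484 0.0783 0.1146] yaw [12.03135949 11.85417615] len 0.07975356237863288 0.08078504617396767 pitch h 0.016518782477540662
  from base [0.6474128  0.07956513]
```

```bash
cat >> h.py <<'E'
FL=R.from_euler('x',np.pi)
Rpick=R.from_euler('z',-7.1,degrees=True)*FL
YAW=12.3
G=R.from_euler('z',YAW,degrees=True)*R.from_euler('y',-26,degrees=True)   # gap axes in world
Rins=G*FL
M=np.array([.6152,.2264,.120])     # gap_left mouth
MR=np.array([.648,.0788,.120])
T=.092+.004-.0188                  # TCP to tip, handle gripped 4 mm above centre
def tcp_for_tip(out,mouth=M,x=0,y=0): return mouth+G.apply([x,y,out+T])
def rd(): return manip.current_force().round(1),manip.current_wrist_torque().round(2)
E
python3 - <<'E'
from h import *
print(manip.solve_ik([.648,-.113,.107+.004-.0188],Rpick.as_quat()), manip.solve_ik(tcp_for_tip(.05),Rins.as_quat()),manip.solve_ik(tcp_for_tip(-.06),Rins.as_quat()))
h=np.array([.6482,-.113,.107+.004-.0188])
manip.move_pose(h+[0,0,.09],Rpick.as_quat())
manip.servo_line(h+[0,0,.0],vel=.15)
print(rd(),manip.current_tool_pos(),h)
effector.close(f_grip=30)
print(rd(),manip.current_finger_gap(),manip.current_clock())
cv2.imwrite("pics/g_side.png",cv2.resize(viewer.get_image("side")[90:250,130:350,::-1],None,fx=3.5,fy=3.5))
E
```

```text
[ 0.35769558  0.64693503 -0.318813    1.63194168  0.24319403  0.90197689
 -0.17639404] [ 0.12465926  0.18403559 -0.66107911  2.06988454  0.48104142  0.53353414
 -0.65721609] [-0.13272718  0.39468553 -0.38062067  2.04975436  0.7542478   0.36575889
 -0.9030146 ]
(array([ 0.4, -0. ,  0.3]), array([ 0.01, -0.07,  0.01])) [ 0.64932983 -0.1135549   0.09352473] [ 0.6482 -0.113   0.0922]
(array([-1.1, -0.6, -0.8]), array([-0.03, -0.13, -0.03])) 0.020121737841264847 4.4333
```

View pics/g_side.png

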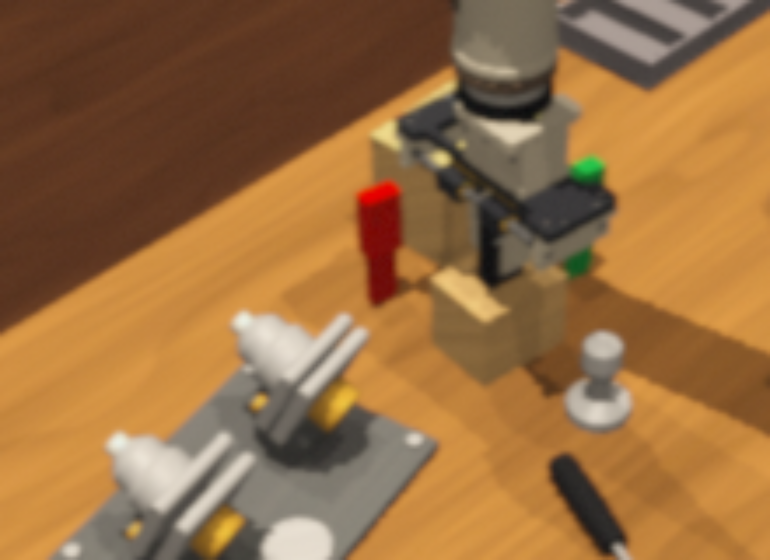

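The gauge is gripped with a 20.1 mm gap, matching the handle's thickness. Next I'll lift it straight up and carry it over.

```bash
python3 - <<'E'
from h import *
p=manip.current_tool_pos(); print("tcp at grasp",p,rd())
h=np.array([.6482,-.113,.0922])
manip.servo_line(h+[0,0,.03],vel=.1); print(rd(),manip.current_finger_gap())
manip.servo_line(h+[0,0,.175],vel=.2); print(rd(),manip.current_finger_gap(),manip.current_tool_pos()-h)
tgt=tcp_for_tip(.07); print(tgt)
manip.servo_line(tgt,Rins.as_quat(),vel=.15)
manip.sleep(.3)
print(manip.current_tool_pos()-tgt,(R.from_quat(manip.current_tcp_rot())*Rins.inv()).as_rotvec(degrees=True),rd(),manip.current_clock())
for n,(a,b,c_,d) in {"scene":(130,280,230,370),"side":(100,280,130,340)}.items():
    im=viewer.get_image(n); cv2.imwrite(f"pics/p_{n}.png",cv2.resize(im[a:b,c_:d,::-1],None,fx=3.6 if n=="side" else 4,fy=3.3 if n=="side" else 4,interpolation=cv2.INTER_CUBIC))
im=viewer.get_image("wrist");cv2.imwrite("pics/p_wrist.png",cv2.resize(im[:,:,::-1],(798,598)))
E
```

```text
tcp at grasp [ 0.64829377 -0.1129914   0.092156  ] (array([ 0.8, -0.3, -0.7]), array([-0.05, -0.16, -0.06]))
(array([-0.3,  0.2, -2.6]), array([ 0.  ,  0.02, -0.  ])) 0.01994739675844473
(array([ 0.3,  0.7, -2. ]), array([-0.02,  0.  ,  0.03])) 0.019656410986789576 [-1.24665278e-03  2.97681026e-05  1.73087163e-01]
[0.55215298 0.21265353 0.25230248]
[ 9.99551296e-05 -1.95761884e-04 -4.34788400e-05] [ 0.00213383  0.00685877 -0.02274379] (array([ 0. ,  0. , -2.2]), array([-0.12,  0.71,  0.02])) 8.525
```

View pics/p_side.png

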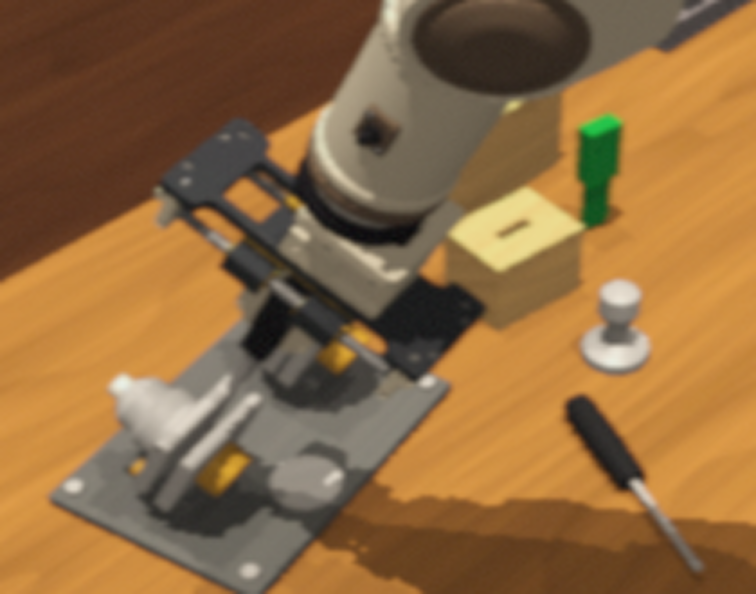

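View pics/p_scene.png

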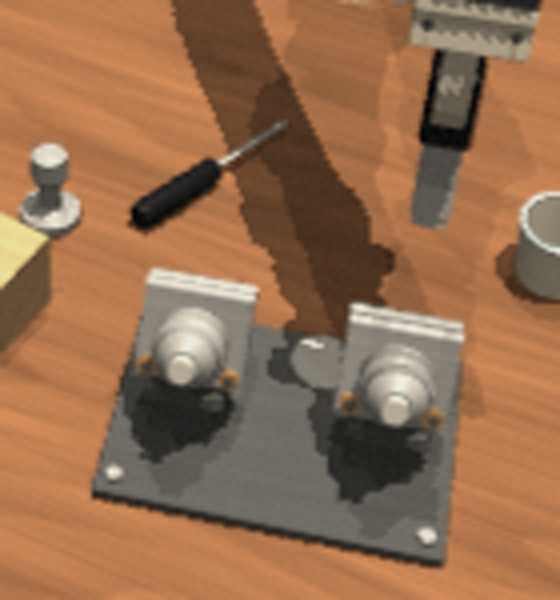

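View pics/p_wrist.png

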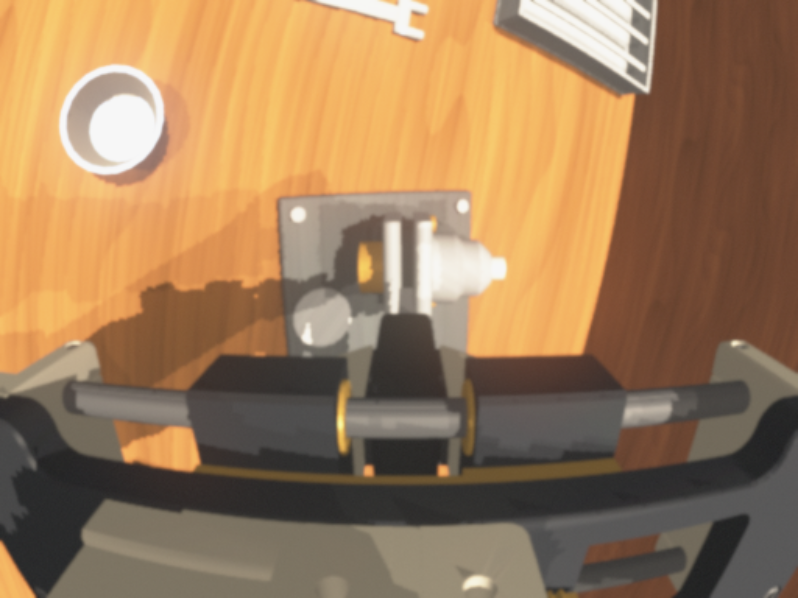

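The wrist view looks along the gap. The handle (centre about 407) lines up with the gap between the flanges (393 and 424, midpoint about 409), and they are parallel. I'll go in stepwise, watching the force.

```bash
python3 - <<'E'
from h import *
f0=manip.current_force()
manip.servo_line(tcp_for_tip(.008),vel=.12)
for out in [0,-.006,-.012,-.018,-.024]:
    t=tcp_for_tip(out); manip.servo_line(t,vel=.04); manip.sleep(.1)
    f=G.inv().apply(manip.current_force()-f0); e=G.inv().apply(manip.current_tool_pos()-t)
    print(out,"F gap axes",f.round(1),"err mm",(e*1000).round(2),manip.current_wrist_torque().round(2))
    if np.linalg.norm(f)>15: print("stop");break
print(manip.current_clock(),manip.current_finger_gap())
im=viewer.get_image("side");cv2.imwrite("pics/i_side.png",cv2.resize(im[100:280,130:340,::-1],None,fx=3.3,fy=3.3,interpolation=cv2.INTER_CUBIC))
E
```

```text
0 F gap axes [-0.3 -0.7 -0.8] err mm [0.1  0.06 0.17] [-0.16  0.64  0.01]
-0.006 F gap axes [-0.6  0.2 -0.7] err mm [-0.11  0.08 -0.12] [-0.15  0.75 -0.06]
-0.012 F gap axes [-0.2 -1.2 -0.3] err mm [-0.1   0.06 -0.08] [-0.12  0.64  0.01]
-0.018 F gap axes [ 0.5 -0.9 -0.2] err mm [-0.07  0.01 -0.07] [-0.22  0.67 -0.01]
-0.024 F gap axes [-0.1 -0.9 -1. ] err mm [-0.09  0.01 -0.08] [-0.13  0.58 -0.  ]
11.3917 0.019785654222158094
```

View pics/i_side.png

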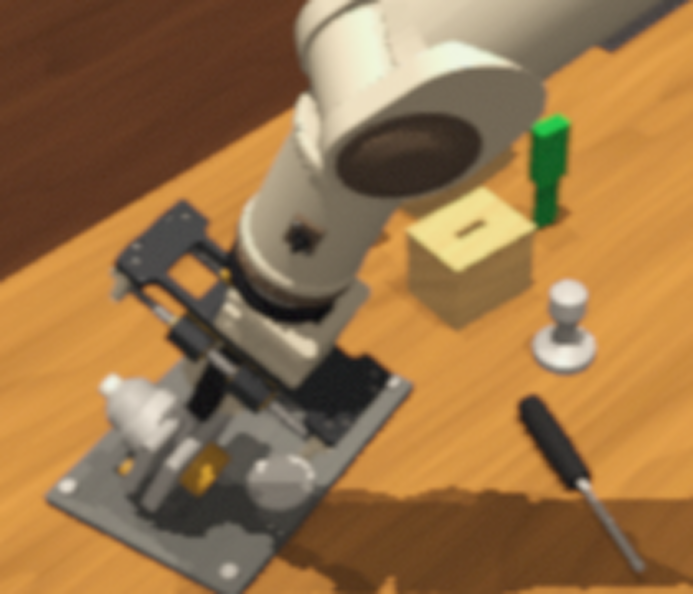

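The blade is 24 mm in with no resistance, well past the 10 mm jam depth, so I'll continue to the shoulder.

```bash
python3 - <<'E'
from h import *
f0=np.array([0,0,-2.2])
outs=[-.032,-.040,-.048,-.054,-.057,-.059,-.060,-.061,-.062,-.063,-.064]
for out in outs:
    t=tcp_for_tip(out); manip.servo_line(t,vel=.04); manip.sleep(.1)
    f=G.inv().apply(manip.current_force()-f0); e=G.inv().apply(manip.current_tool_pos()-t)
    print(out,f.round(1),(e*1000).round(2),manip.current_wrist_torque().round(2))
    if f[2]>8 or np.linalg.norm(f)>15: print("stop");break
print(manip.current_clock(),manip.current_finger_gap())
for n,(a,b,c,d) in {"scene":(170,280,230,370),"side":(150,290,130,270)}.items():
    im=viewer.get_image(n); cv2.imwrite(f"pics/j_{n}.png",cv2.resize(im[a:b,c:d,::-1],None,fx=4,fy=4,interpolation=cv2.INTER_CUBIC))
E
```

```text
-0.032 [0.6 1.5 0.3] [-0.13  0.01 -0.11] [-0.17  0.57 -0.04]
-0.04 [0.1 1.1 1.1] [-0.08  0.   -0.09] [-0.17  0.54  0.  ]
-0.048 [ 1.  -0.1 -0.2] [-0.12  0.01 -0.1 ] [-0.16  0.57  0.01]
-0.054 [ 0.8 -0.1 -0.4] [-0.1   0.   -0.09] [-0.12  0.55 -0.02]
-0.057 [0.3 0.8 0.5] [-0.12 -0.03 -0.06] [-0.14  0.56  0.01]
-0.059 [ 0.1 -0.2  0.3] [-0.09 -0.02 -0.04] [-0.09  0.58 -0.05]
-0.06 [0.7 0.1 0.1] [-0.11 -0.03 -0.03] [-0.12  0.68  0.  ]
-0.061 [-1.5 -0.6  7.7] [0.05 0.01 0.28] [-0.29  0.97 -0.02]
-0.062 [-2.8 -2.  19.5] [0.14 0.05 1.13] [-0.54  1.67 -0.1 ]
stop
14.9417 0.019874557022850407
```

View pics/j_side.png

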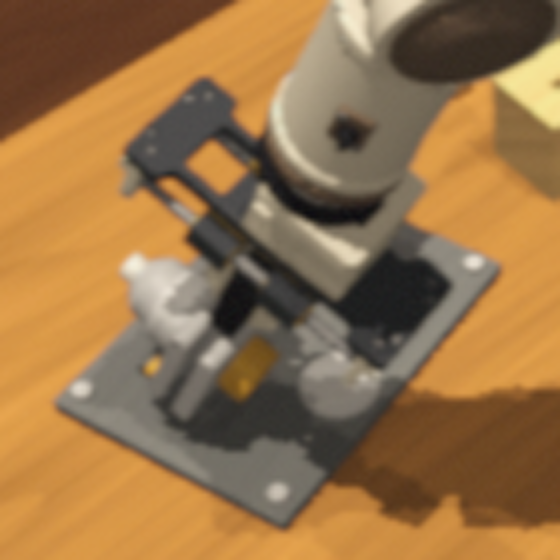

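View pics/j_scene.png

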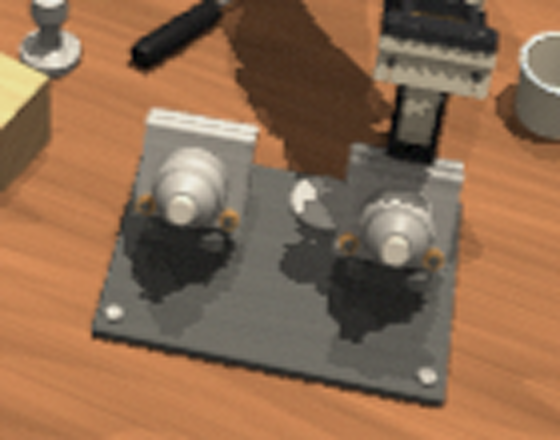

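The shoulder touched at 61 mm and the force then rose to 19.5 N, so the blade is seated. I'll relax the load, let go and back out along the gap axis.

```bash
python3 - <<'E'
from h import *
f0=np.array([0,0,-2.2])
manip.servo_line(tcp_for_tip(-.0608),vel=.04); manip.sleep(.15)
print(G.inv().apply(manip.current_force()-f0).round(1))
effector.open_jaws(); print(rd(),manip.current_finger_gap())
t=tcp_for_tip(-.0608+.11); manip.servo_line(t,vel=.12)
print(rd())
manip.move_pose([.50,.02,.36],Rpick.as_quat())
manip.sleep(.5); print(manip.current_clock(),rd())
for n,(a,b,c,d) in {"scene":(150,280,230,370),"side":(150,290,130,270)}.items():
    im=viewer.get_image(n); cv2.imwrite(f"pics/k_{n}.png",cv2.resize(im[a:b,c:d,::-1],None,fx=4,fy=4,interpolation=cv2.INTER_CUBIC))
    cv2.imwrite(f"pics/kf_{n}.png",im[:,:,::-1])
E
```

```text
[-0.5 -0.8  8.1]
(array([ 0.1, -0.1, -0.1]), array([-0.03,  0.43, -0.04])) 0.09186176447263873
(array([0.1, 0.2, 0.1]), array([-0.11,  0.49, -0.01]))
19.1667 (array([ 0.1, -0.8, -0.2]), array([-0.01, -0.01,  0.04]))
```

View pics/k_side.png

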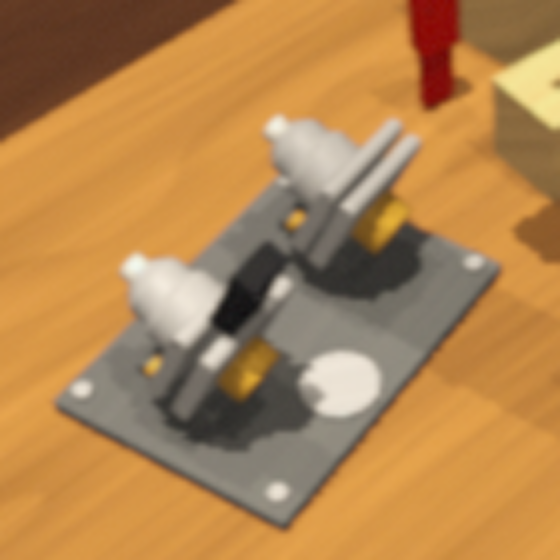

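View pics/k_scene.png

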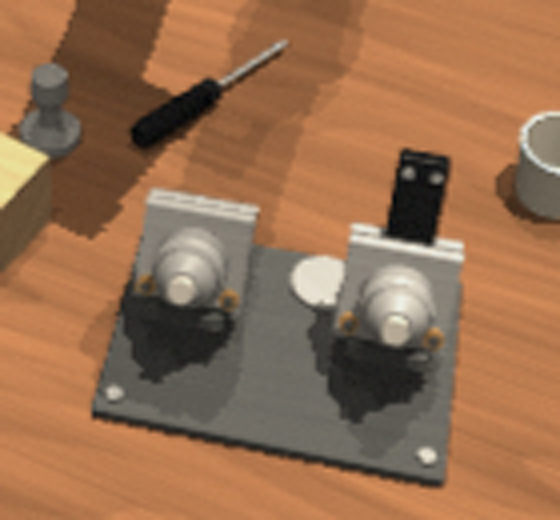

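View pics/kf_scene.png

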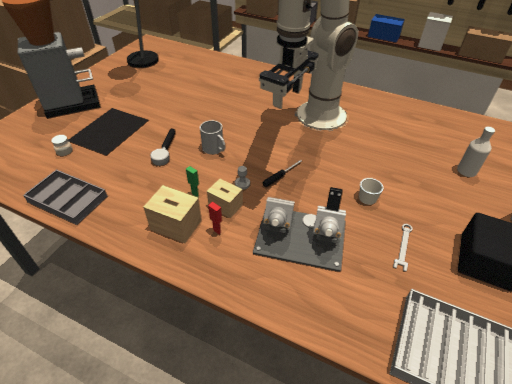

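The gauge stands in the left gap with its shoulder on the flanges. I'll check its position numerically by triangulating the handle's end before handing in.

```bash
python3 - <<'E'
from h import *
S=viewer.get_calibration("scene");D=viewer.get_calibration("side")
for nm,z in [("end",.064),("shoulder",0)]:
    for n,c,o in [("scene",S,(230,150)),("side",D,(130,150))]:
        print(nm,n,[((proj(c,M+G.apply([x,y,z]))-o)*4+2).round(0).tolist() if 1 else 0 for x,y in [(-.01,-.018),(-.01,.018),(.01,.018),(.01,-.018)]])
# masked silhouettes in crops
for n,(a,b,c,d) in {"scene":(180,215,322,348),"side":(205,235,180,206)}.items():
    im=cv2.imread(f"pics/kf_{n}.png")[a:b,c:d]; m=(im.max(2)<70).astype(np.uint8)
    k=max(cv2.findContours(m,cv2.RETR_EXTERNAL,cv2.CHAIN_APPROX_NONE)[0],key=cv2.contourArea)
    r=cv2.boundingRect(k); o={"scene":(230,150),"side":(130,150)}[n]
    print(n,"mask bbox crop px",(r[0]+c-o[0])*4,(r[1]+a-o[1])*4,(r[0]+r[2]+c-o[0])*4,(r[1]+r[3]+a-o[1])*4)
E
```

```text
end scene [[398.0, 144.0], [449.0, 153.0], [449.0, 162.0], [397.0, 153.0]]
end side [[298.0, 256.0], [261.0, 294.0], [235.0, 272.0], [272.0, 234.0]]
shoulder scene [[382.0, 227.0], [432.0, 236.0], [432.0, 246.0], [381.0, 236.0]]
shoulder side [[269.0, 303.0], [233.0, 340.0], [208.0, 319.0], [244.0, 282.0]]
scene mask bbox crop px 384 148 448 244
side mask bbox crop px 212 244 304 336
```

```bash
python3 - <<'E'
from h import *
t=[.56,.10,.33]
manip.move_pose(t,R.from_euler('z',YAW,degrees=True).__mul__(FL).as_quat()); manip.sleep(.2)
c=viewer.get_calibration("wrist"); im=viewer.get_image("wrist")
for nm,z in [("end",.064),("shoulder",0)]:
    print(nm,[proj(c,M+G.apply([x,y,z]),True).round(1).tolist() for x,y in [(-.01,-.018),(-.01,.018),(.01,.018),(.01,-.018)]])
p=proj(c,M+G.apply([0,0,.03]),True).astype(int); x0,y0=max(p[0]-55,0),max(p[1]-45,0)
print("crop origin",x0,y0,manip.current_clock())
cv2.imwrite("pics/m.png",cv2.resize(im[y0:y0+90,x0:x0+110,::-1],None,fx=6,fy=6,interpolation=cv2.INTER_CUBIC))
E
```

```text
end [[303.1, 89.5], [303.0, 56.3], [321.5, 55.7], [321.5, 89.6]]
shoulder [[318.7, 93.2], [318.7, 65.1], [334.4, 65.0], [334.3, 93.5]]
crop origin 265 31 20.0167
```

View pics/m.png

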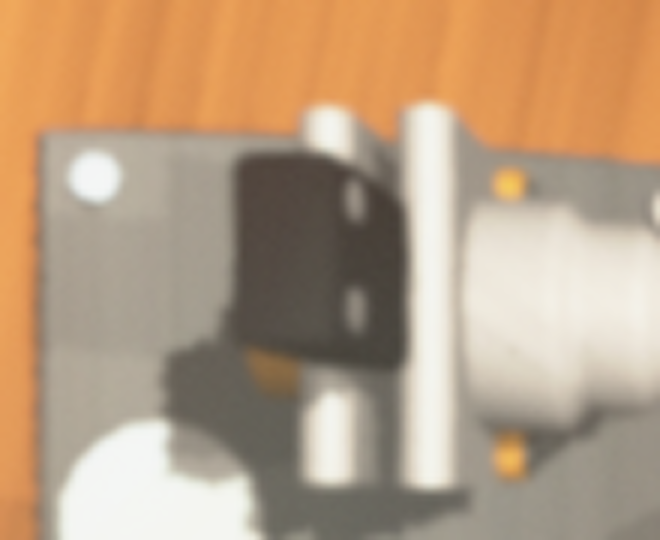

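The y position and handle end agree to within about 1 px, but the shoulder's far edge is about 2 px off, so I'll take one closer look.

```bash
python3 - <<'E'
from h import *
ori=(R.from_euler('z',YAW,degrees=True)*FL).as_quat()
manip.move_pose([.60,.11,.24],ori); 
manip.servo_line([.60,.115,.20],ori); manip.sleep(.2)
c=viewer.get_calibration("wrist"); im=viewer.get_image("wrist")
x0,y0=230,0; f=lambda P:[((proj(c,M+G.apply(q),True)-[x0,y0]+.5)*5).round(0).tolist() for q in P]
for nm,z in [("end",.064),("shoulder",0)]:
    print(nm,f([(x,y,z) for x,y in [(-.01,-.018),(-.01,.018),(.01,.018),(.01,-.018)]]))
print("strip axes ends",f([(x,y,-.006) for x in(-.01075,.01075) for y in (-.04,.04)]))
print(manip.current_clock(),c['eye'],rd())
cv2.imwrite("pics/n.png",cv2.resize(im[y0:y0+120,x0:x0+150,::-1],None,fx=5,fy=5,interpolation=cv2.INTER_CUBIC))
E
```

```text
end [[167.0, 438.0], [167.0, 159.0], [319.0, 144.0], [320.0, 434.0]]
shoulder [[336.0, 466.0], [336.0, 252.0], [455.0, 247.0], [455.0, 467.0]]
strip axes ends [[342.0, 598.0], [342.0, 136.0], [467.0, 603.0], [467.0, 128.0]]
21.1667 [0.58383731 0.18675233 0.35950824] (array([-0.5,  0.3,  0.2]), array([-0.02, -0.01, -0.  ]))
```

View pics/n.png

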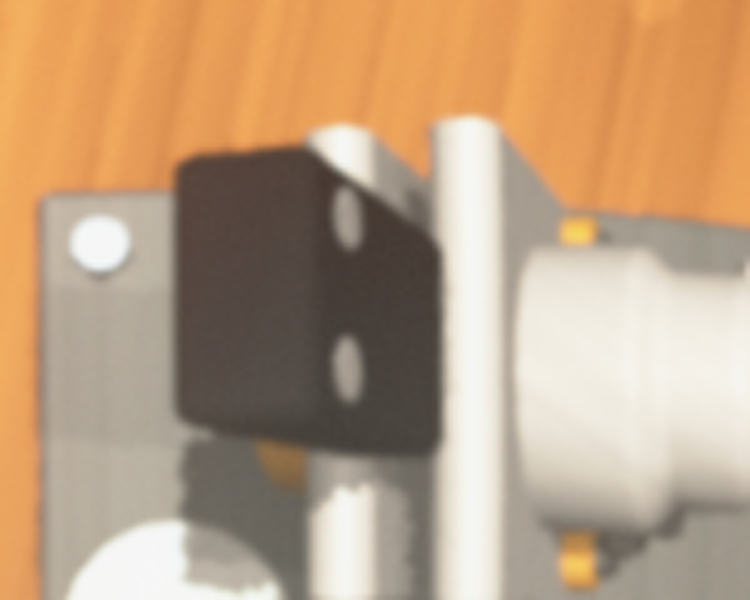

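The flanges line up with prediction, but the handle's outline comes out slightly smaller than expected, which leaves seating ambiguous. I'll settle it with a gentle touch: closed fingertips on the handle's end along the gap axis should meet at 64 mm if it is fully home.

```bash
python3 - <<'E'
from h import *
P=lambda o:M+G.apply([0,0,o])
manip.servo_line([.58,.11,.30],vel=.2)
effector.close(f_grip=10)
manip.move_pose(P(.13),Rins.as_quat())
manip.servo_line(P(.072),vel=.1); manip.sleep(.3)
f0=manip.current_force()
for o in [.070,.068,.067,.066,.065,.064,.0635,.063,.0625,.062]:
    manip.servo_line(P(o),vel=.03); manip.sleep(.1)
    f=G.inv().apply(manip.current_force()-f0); z=(G.inv().apply(manip.current_tool_pos()-M)*1000).round(2)
    print(o,f.round(1),z)
    if f[2]>5: break
manip.servo_line(P(.14),vel=.15)
manip.move_pose([.50,.02,.36],Rpick.as_quat()); manip.sleep(.3)
print(manip.current_clock(),rd())
for n,(a,b,c,d) in {"scene":(150,280,230,370),"side":(150,290,130,270)}.items():
    im=viewer.get_image(n); cv2.imwrite(f"pics/q_{n}.png",cv2.resize(im[a:b,c:d,::-1],None,fx=4,fy=4,interpolation=cv2.INTER_CUBIC)); cv2.imwrite(f"pics/qf_{n}.png",im[:,:,::-1])
    print(n,np.abs(im.astype(int)-cv2.imread(f"pics/kf_{n}.png")[:,:,::-1]).max(2)[a:b,c:d].max())
E
```

```text
0.07 [-0.5  0.8  0.2] [-3.000e-02  4.000e-02  6.999e+01]
0.068 [0.2 2.  0.5] [-8.000e-02  4.000e-02  6.793e+01]
0.067 [-0.9  0.7  0. ] [-1.000e-02  1.000e-02  6.698e+01]
0.066 [-1.   0.2 -0.1] [-3.000e-02  1.000e-02  6.598e+01]
0.065 [-0.8  0.5  0.3] [0.000e+00 2.000e-02 6.499e+01]
0.064 [-0.5  1.3 -0.3] [-0.000e+00  2.000e-02  6.398e+01]
0.0635 [-1.7  0.8  2.9] [1.600e-01 5.000e-02 6.368e+01]
0.063 [-3.   1.2 10.6] [ 0.33  0.07 63.55]
29.6833 (array([-0.3, -0.7, -0.2]), array([-0.06,  0.07,  0.04]))
scene 94
side 61
```

View pics/q_side.png

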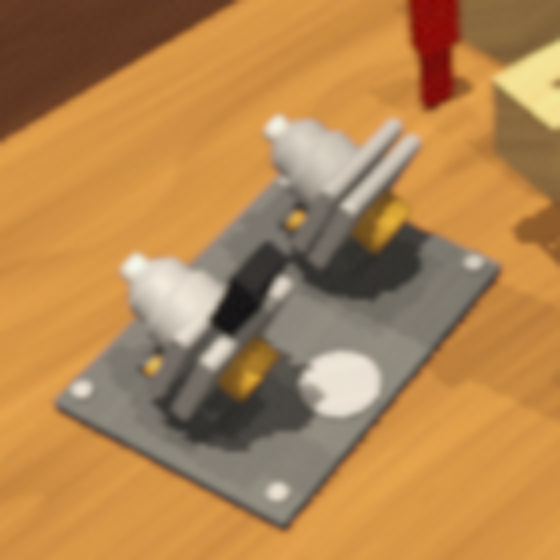

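Contact came at 63.7 mm against an expected 64, so the gauge is fully home and the picture is unchanged. Handing in.

```bash
python3 - <<'E'
from h import *
manip.hand_in(); print(manip.current_clock())
E
```

```text
the job is handed in; nothing more can be done
the job is handed in; nothing more can be done
```

The gauge is fully home in the left (+y) gap, about mid-way along it and released, and the job was handed in with the robot's clock at about 29.7 s. I drew the black gauge from the smaller block and tried only the left gap. The images put its flanges about 21.7 mm apart centre to centre, which means a 9.5 mm gap, against 16.5 mm on the right, so I did not try the right gap.

**Checks that passed:**
- **Insertion:** the blade slid in with no noticeable resistance. The shoulder met the flanges at about 61 mm, and the force then rose to 19.5 N.
- **Seating:** after letting go, I touched the handle's end gently with the closed fingertips. Contact came at 63.7 mm from the mouth against an expected 64 mm, with a peak force of about 11 N.
- **Final pictures:** they show the gauge standing in the left gap. Nothing else near the stand and block looked moved, and the arm was clear.

**Check that disagreed:** in the close wrist picture, the far edge of the handle's shoulder appeared about 2–3 pixels (roughly 2 mm) short of prediction. The flanges matched in that picture. I took the difference for rounded handle edges and blur, and relied on the touch test instead.

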